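# Close a measuring bench to its stop, back off two turns and hold

## Robot

A 6-joint arm with a two-finger parallel gripper is mounted at the origin on the work surface. World frame = base frame: x ahead of the robot, y to its left, z up, the work surface at z = 0. Lengths are in m, angles in rad, forces in N, time in s.
With the tool pointing down it reaches from about 0.35 to 0.775 m from the base axis. Payload 5.5 kg.
Tool frame: the origin (TCP) lies between the finger pads, 19 mm behind the fingertips; this is the grasp point; z points along the fingers, y is the line along which they close (so a half turn about z gives the same grasp; the last joint's range is limited). The gripper opens to 85 mm and grips with 20 to 120 N. Pads are 22 mm wide; open, the fingers measure 114 mm over their backs; the gripper's body (76 mm by 85 mm) begins 54 mm behind the grasp point. The pads swing forward as they close: fully open they stand 13 mm farther back than shut.
Start: joints at [-1.359, 0.313, 0.046, 1.304, 0, 1.431], TCP at [0.198, -0.54, 0.25] pointing down, gripper open.
Joint ranges: [-2.76, 2.76], [-0.86, 1.69], [-1.03, 1.26], [-2.2, 2.34], [-1.47, 1.5], [-3.14, 3.14]. Speed limits (rad/s): [2.57, 2.57, 3.14, 3.14, 3.14, 3.14].

## Interface

Orientations are given as a unit quaternion [w, x, y, z].
In Python, from workcell import * gives the robot as it stands.
- The arm moves only by the tool step_arm, never from a script. Its argument "deltas" is a list of rows, each a list of 7 numbers: the shift along the world's x, y, z in mm, then the turn, a rotation vector about the world's x, y, z in degrees, then the gripper's target within -1 to 1 (fully open at 1, half-way at 0, shut at -1). A call has 1 to 5 rows; each row shifts and turns the commanded pose from where the row before left it; what a row does not reach is not made up. A row lasts 1/10 s, in which the tool goes at most 50 mm and 8.59 degrees, less where a joint would pass 70% of its speed; a pose out of reach is approached as far as the arm can. A call is refused whole if a number of a shift passes 50 or a number of a turn 8.59, either way. A call with a gripper value outside its range is refused whole. The fingers move at their own pace and stop on an object; "newtons" is the grip in N (left out, the last holds). Time passes only in rows, so rows that do not move let the fingers close. It gives the time, the measured TCP pose, the force, the opening and the grip force at its end, in the units of the state.
- get_state(): the state, without advancing time (a new reading comes with each control period).
- read_camera(name): name is "scene" or "side" or "wrist"; returns a dict with "image" (384x512x3 uint8, red, green, blue), "z_map" (384x512 float32, m along the optical axis (not along the pixel's ray), 0 where there is no reading), "K" (3x3 intrinsics, pixels), "world_from_camera" (4x4, takes a point from camera to world coordinates). Camera axes: x right, y down, z forward; pixel columns grow to the right and rows downward; lengths in m; the calibration is good to about 2 mm. A picture is of the moment at which its call begins.
- hand_in(): hands the job in; it is judged then, once.
The state is a dict: "clock": time; "joint_pos": joint angles; "qvel": joint speeds; "tau": joint torques, N m; "tcp_pos": TCP position; "orientation": TCP orientation; "wrist_force": force on the tool from outside, world axes, zero at the start; "ft_torque": the same for the moment, N m; "finger_gap": finger opening in m; "grip_force": force on a finger pad.
Only numpy, scipy, OpenCV 4.12 (cv2) and the standard library are available. Lean on these libraries where they do the work, as an engineer would, in place of code of your own. Each camera call takes 0.05 s, during which the arm holds its last target. There are 200 camera calls.

## Task

On the small length-measuring bench, take hold of the upright crank handle of the handwheel and wind it clockwise (seen from above) until the carriage's anvil comes up against the fixed anvil and the wheel stops. Then back the wheel off exactly two full turns to open the loading gap, and finish while still gripping the crank handle and holding the wheel still there: do not let go at the end. Leave the gauges and other things lying around the bench where they are.

Things in the scene. Friction and masses are not known exactly. Their poses are not given: they have to be found in the camera images.
- bench: fixed length-measuring bench: aluminium bed 150 mm wide (x), 475 mm long (y from -75 to +400 mm), its top 50 mm above the table; handwheel at one end, then the sliding carriage, then the fixed anvil. Origin on the table under the handwheel's upright axis, z up, y from handwheel to fixed anvil. Yaw up to 0.3 rad either way. Only the crank handle stands higher than 114 mm
- wheel_axis (a point): point on the handwheel's upright axis, 142 mm above the table, level with the middle of the crank handle; fixed in the bench
- handwheel (a joint): angle of the level three-spoke aluminium handwheel (126 mm across, rim top 114 mm above the table), rad. 0 = hard stop, anvils touching; grows turning anticlockwise seen from above (opening), 6.283 a turn, limit 18.85. Starts at 3.5 to 11.5. Friction holds it where it is left: about 0.08 N m, 2 to 3 N at the crank handle
- crank: upright crank handle on the handwheel: black round grip, diameter 25 mm, 52 mm tall, spinning freely on a pin 52 mm from the wheel axis. Origin at the centre of its underside, 116 mm above the table; z up. Gripped from above, it can be carried round a 52 mm circle about the wheel axis without turning the gripper
- crank_mid (a point): middle of the crank handle, on its own axis, 26 mm above its underside and 142 mm above the table: the point to grip. Seen from above, it goes round the wheel axis exactly with the wheel. At handwheel angle 0 (and at every whole turn) it lies on the bench's +x side of the wheel axis
- carriage (a joint): opening of the carriage in m = gap between its anvil and the fixed anvil: 0 touching, growing as the carriage moves toward the handwheel. Geared to the handwheel: 10 mm per turn, so two turns = 0.020
- carriage_face (a point): centre of the carriage anvil's end face (steel rod 20 mm in diameter along the bed), 98 mm above the table
- fixed_face (a point): centre of the fixed anvil's end face (steel rod 20 mm in diameter, facing the carriage), 98 mm above the table, 265 mm along the bed from the wheel axis
- ring_gauge: loose bystander: steel ring 70 mm across, 22 mm high, lying flat on the table; origin under its centre
- gauge_block: loose bystander: steel block 35 x 60 x 12 mm lying on the table; origin under its centre
- plug_gauge: loose bystander: steel plug gauge 116 mm long, 24 mm thick, lying on the table; origin under the middle of its handle
- caliper: loose bystander: steel slide caliper 210 mm long, 12 mm high, lying on the table; origin under the middle of its beam
- cleaner: loose bystander: clear bottle 56 mm across, 120 mm tall, standing on the table about 200 mm from the wheel axis; origin under its centre
- indicator: loose bystander: dial indicator lying on its back, 56 mm across, 24 mm high, stem 50 mm long; origin under its centre
- block_tray: loose bystander: small wooden tray 90 x 130 x 30 mm; origin under its centre

How it is judged:
By the outcome, as a careful person would: the job done as asked, in the order asked, and still so for the second after the job is handed in, while the arm keeps its last pose, push and grip.
It also fails if it takes over 72 s, if anything falls off the work surface, if the arm or the gripper's body presses on something with over 40 N, if the wrist force passes 120 N, or if a joint passes its speed limit or range.

## Working session

There is one attempt and no reset: what is moved stays moved. The work goes in short steps, Python scripts to look and compute and a tool call to move; the robot and the scene stay as the last step left them, time stands still between calls to the robot, and variables do not carry over. Pictures are saved under pics/ and viewed, at most 10 in all, crops included, and the job is handed in when it is done.

Besides the shell and the picture viewer there is one more tool, called after "Request:" as name([rows], argument=value, ...), one row to a line, values as JSON. step_arm: Moves the arm, as the interface text tells. Its arguments: {"type":"object","properties":{"deltas":{"type":"array","items":{"type":"array","items":{"type":"number"}}},"newtons":{"type":"number"}},"required":["deltas"]}

```bash
ls; mkdir -p pics
cat > h.py <<'E'
from workcell import *
import numpy as np, cv2
def pts(c):
    z=c["z_map"];K=c["K"];v,u=np.mgrid[:384,:512]
    p=np.stack([(u-K[0,2])/K[0,0]*z,(v-K[1,2])/K[1,1]*z,z,np.ones_like(z)],-1)
    return (p@c["world_from_camera"].T)[...,:3]
E
python3 - <<'E'
from h import *
a=read_camera("scene");b=read_camera("side")
cv2.imwrite("pics/a.png",cv2.cvtColor(a["image"],4));cv2.imwrite("pics/b.png",cv2.cvtColor(b["image"],4))
np.savez("ab.npz",a=pts(a),ai=a["image"],b=pts(b),bi=b["image"])
print(a["world_from_camera"],b["world_from_camera"],a["K"],get_state())
E
```

```text
pics
[[-0.84288361  0.3718084  -0.38898039  0.97933422]
 [ 0.53804213  0.57212764 -0.61901585  0.60274456]
 [-0.00760886 -0.73104615 -0.68228559  0.78838122]
 [ 0.          0.          0.          1.        ]] [[-0.99176202 -0.09657638  0.0841493   0.51565828]
 [-0.12802898  0.72641034 -0.67523078  0.59801667]
 [ 0.00408442 -0.68044179 -0.73279076  0.74120444]
 [ 0.          0.          0.          1.        ]] [[399.56158768   0.         253.39590977]
 [  0.         399.56158768 186.29035608]
 [  0.           0.           1.        ]] {'clock': 0.1, 'joint_pos': array([-1.35862197e+00,  3.13917708e-01,  4.50974750e-02,  1.30362713e+00,
        1.25003372e-06,  1.43117916e+00]), 'qvel': array([ 0.0016018 , -0.00110536,  0.00287888, -0.00069152,  0.00057408,
       -0.00031898]), 'tau': array([ 2.71160832e-03, -4.81728780e+01,  2.99242258e+01,  1.27681618e-02,
       -1.62589249e-04,  7.99415318e-06]), 'tcp_pos': array([ 0.19802336, -0.53936353,  0.24920435]), 'orientation': array([-8.24995331e-04,  9.84569849e-01,  1.74990089e-01, -2.93173815e-05]), 'wrist_force': array([-0.15140097, -0.20177674,  0.18517499]), 'ft_torque': array([-0.0419152 ,  0.00599268, -0.01249532]), 'grip_force': 0.0, 'finger_gap': 0.085488882616995}
```

View pics/a.png

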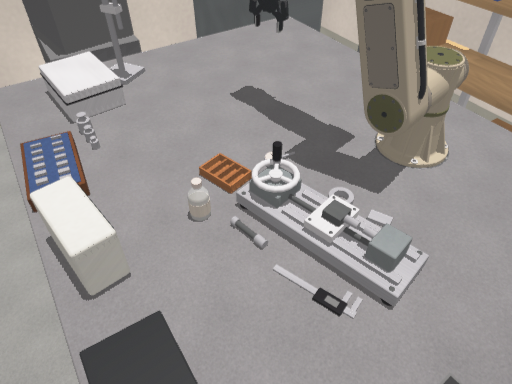

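View pics/b.png

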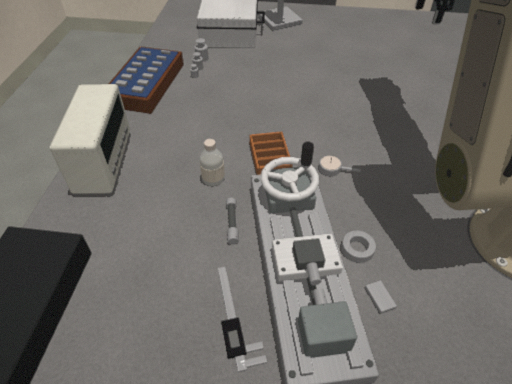

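The scene view shows the wheel at about (275,178) and the black crank at (277,150). In the side view the wheel is at (290,180) and the crank at (307,153). The bench runs down and right to the fixed anvil at (390,245).

```bash
cat > m.py <<'E'
from h import *
from scipy.optimize import least_squares
def circ(p,r=None):
    c=p.mean(0)
    f=(lambda q:np.hypot(*(p-q[:2]).T)-q[2]) if r is None else (lambda q:np.hypot(*(p-q).T)-r)
    return least_squares(f,list(c)+[.06] if r is None else c,loss="soft_l1",f_scale=.002).x
if __name__=="__main__":
    d=np.load("ab.npz")
    for k,wu,cu in(("a",(275,178),(277,150)),("b",(290,180),(307,153))):
        P=d[k];I=d[k+"i"].astype(int)
        v,u=np.mgrid[:384,:512]
        near=np.hypot(u-cu[0],v-cu[1])<22
        dk=near&(I.max(-1)<70)&(P[...,2]>.12)&(P[...,2]<.175)
        c=P[dk];print(k,"crank n",dk.sum(),"z",np.percentile(c[:,2],[2,98]),"r=12.5 fit",circ(c[c[:,2]<.163][:,:2],.0125),"top",c[c[:,2]>.165][:,:2].mean(0))
        rim=(np.hypot(u-wu[0],v-wu[1])<45)&(P[...,2]>.108)&(P[...,2]<.118)&~dk
        r=P[rim];print("rim n",rim.sum(),np.percentile(r[:,2],[50,98]));q=circ(r[:,:2])
        for _ in range(3):
            e=np.hypot(*(r[:,:2]-q[:2]).T);r=r[(abs(e-.055)<.012)];q=circ(r[:,:2])
        print("wheel",q)
        bed=(abs(P[...,2]-.05)<.004)&(np.hypot(*(P[...,:2]-q[:2]).transpose(2,0,1))<.45)
        m=cv2.morphologyEx(bed.astype(np.uint8),cv2.MORPH_OPEN,np.ones((3,3)))
        n,l,s,_=cv2.connectedComponentsWithStats(m);i=1+s[1:,4].argmax()
        R=cv2.minAreaRect((P[l==i][:,:2]*1000).astype(np.float32));print("bed",R,cv2.boxPoints(R).round())
E
python3 m.py
```

```text
a crank n 156 z [0.12218298 0.16835073] r=12.5 fit [ 0.48587248 -0.06493701] top [ 0.48882738 -0.06216321]
rim n 674 [0.11135084 0.11515129]
wheel [ 0.52072874 -0.02027484  0.05423653]
bed ((520.7979125976562, 156.85316467285156), (144.83065795898438, 487.6721496582031), 27.227184295654297) [[345. 341.]
 [568. -93.]
 [697. -27.]
 [474. 407.]]
b crank n 238 z [0.12157452 0.17021498] r=12.5 fit [ 0.48748914 -0.0650691 ] top [ 0.48813507 -0.06072238]
rim n 1178 [0.11289046 0.11644738]
wheel [ 0.51930807 -0.01884229  0.05434149]
bed ((477.22320556640625, 134.49972534179688), (150.74974060058594, 474.0133972167969), 14.827085494995117) [[ 344.  344.]
 [ 465. -114.]
 [ 611.  -75.]
 [ 489.  383.]]
```

Request:
step_arm([
  [24,40,0,0,0,0,1],
  [24,40,0,0,0,0,1],
  [24,40,0,0,0,0,1],
  [24,40,0,0,0,0,1],
  [24,40,0,0,0,0,1],
], newtons=60)

```text
clock: 0.6
tcp_pos: [0.3185, -0.338, 0.2497]
orientation: [-0.0, 0.985, 0.175, -0.0]
wrist_force: [0.9, -0.4, 0.7]
finger_gap: 0.0854
grip_force: 0.0
```

Request:
step_arm([
  [24,40,0,0,0,0,1],
  [24,40,0,0,0,0,1],
  [24,40,0,0,0,0,1],
  [24,40,0,0,0,0,1],
  [24,40,0,0,0,0,1],
])

```text
clock: 1.1
tcp_pos: [0.4386, -0.1379, 0.2498]
orientation: [0.0, 0.985, 0.175, -0.0]
wrist_force: [1.2, -0.9, 0.0]
finger_gap: 0.0853
grip_force: 0.0
```

Request:
step_arm([
  [25,38,0,0,0,0,1],
  [25,38,0,0,0,0,1],
  [0,0,0,0,0,0,1],
  [0,0,0,0,0,0,1],
])

```text
clock: 1.5
tcp_pos: [0.4881, -0.0627, 0.2495]
orientation: [-0.0, 0.984, 0.176, -0.001]
wrist_force: [-0.2, -0.9, -0.5]
finger_gap: 0.0857
grip_force: 0.0
```

Run:
```python
from m import *
w=read_camera("wrist");P=pts(w);I=w["image"]
cv2.imwrite("pics/w.png",cv2.cvtColor(I,4))
s=get_state();print(s["tcp_pos"],s["orientation"],s["joint_pos"])
np.savez("w.npz",w=P,wi=I,K=w["K"],T=w["world_from_camera"])
q=(P[...,2]>.12)&(P[...,2]<.175)&(np.hypot(P[...,0]-.488,P[...,1]+.063)<.03)
c=P[q];t=c[c[:,2]>.164];print(q.sum(),len(t),cv2.minEnclosingCircle((t[:,:2]*1000).astype(np.float32)) if len(t) else 0)
r=P[(P[...,2]>.105)&(P[...,2]<.117)&(abs(np.hypot(P[...,0]-.519,P[...,1]+.021)-.055)<.014)]
print(len(r),circ(r[:,:2]))
```

```text
[ 0.48777061 -0.06357486  0.24956226] [-4.08486285e-05  9.84478364e-01  1.75504849e-01 -6.29597567e-04] [-2.92680651e-01  1.53522307e-01 -1.61561799e-01  1.25687233e+00
 -4.96388670e-04  2.49607511e+00]
1073 739 ((491.0312194824219, -63.72275161743164), 12.168816566467285)
6214 [ 0.5231838  -0.02296928  0.05330912]
```

View pics/w.png

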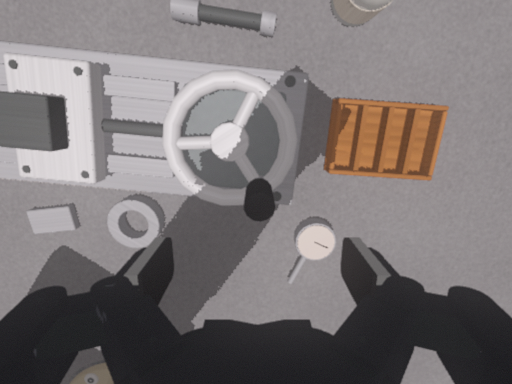

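The wrist view shows the crank top at (259,200), between the open fingers and clear of the other things.

Request:
step_arm([
  [1,0,-30,0,0,0,1],
  [1,0,-30,0,0,0,1],
  [0,0,-26,0,0,0,1],
  [0,0,-20,0,0,0,1],
  [0,0,0,0,0,0,1],
])

```text
clock: 2.05
tcp_pos: [0.4872, -0.0647, 0.1414]
orientation: [-0.001, 0.985, 0.174, -0.003]
wrist_force: [-0.1, -0.1, -0.6]
finger_gap: 0.0855
grip_force: 0.0
```

Request:
step_arm([
  [0,0,0,0,0,0,-1],
  [0,0,0,0,0,0,-1],
  [0,0,0,0,0,0,-1],
  [0,0,0,0,0,0,-1],
  [0,0,0,0,0,0,-1],
], newtons=60)

```text
clock: 2.55
tcp_pos: [0.4909, -0.0639, 0.1452]
orientation: [0.0, 0.985, 0.175, 0.001]
wrist_force: [0.3, 0.8, 5.3]
finger_gap: 0.0237
grip_force: 58.6
```

Request:
step_arm([
  [0,0,0,0,0,0,-1],
  [0,0,0,0,0,0,-1],
  [0,0,0,0,0,0,-1],
])

```text
clock: 2.85
tcp_pos: [0.4909, -0.0639, 0.1451]
orientation: [0.001, 0.985, 0.175, 0.001]
wrist_force: [-0.5, -0.6, 6.5]
finger_gap: 0.024
grip_force: 58.6
```

Run:
```python
from h import *
w=read_camera("side");cv2.imwrite("pics/g.png",cv2.cvtColor(cv2.resize(w["image"][80:340,200:400],None,fx=2.2,fy=2.2),4))
# circle steps: clockwise 18 deg from 231.7
a=np.radians(231.7-18*np.arange(22));print((52*np.diff(np.c_[np.cos(a),np.sin(a)],axis=0)).round(1).tolist())
```

```text
[[-11.0, 12.0], [-6.8, 14.8], [-1.9, 16.2], [3.2, 16.0], [8.0, 14.2], [12.0, 11.0], [14.8, 6.8], [16.2, 1.9], [16.0, -3.2], [14.2, -8.0], [11.0, -12.0], [6.8, -14.8], [1.9, -16.2], [-3.2, -16.0], [-8.0, -14.2], [-12.0, -11.0], [-14.8, -6.8], [-16.2, -1.9], [-16.0, 3.2], [-14.2, 8.0], [-11.0, 12.0]]
```

View pics/g.png

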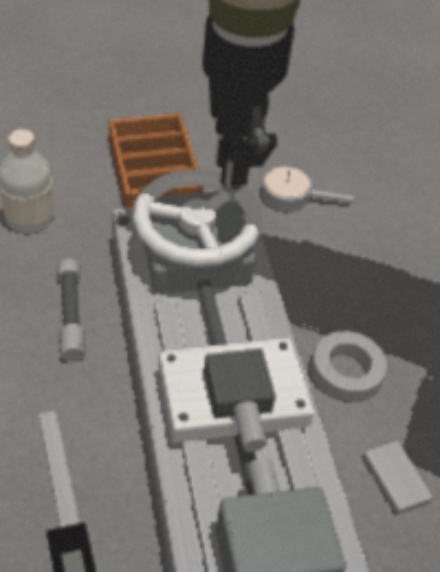

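The crank is gripped: the fingers are on it at (240,160), opening 24 mm. Now I wind clockwise, starting with small moves.

Request:
step_arm([
  [-5.7,5.7,0,0,0,0,-1],
  [-5.3,6.3,0,0,0,0,-1],
  [-6.8,14.8,0,0,0,0,-1],
  [0,0,0,0,0,0,-1],
])

```text
clock: 3.3
tcp_pos: [0.4721, -0.0357, 0.1452]
orientation: [-0.0, 0.984, 0.176, 0.001]
wrist_force: [-1.4, 2.4, 7.9]
finger_gap: 0.0236
grip_force: 59.5
```

Request:
step_arm([
  [-1.9,16.2,0,0,0,0,-1],
  [3.2,16.0,0,0,0,0,-1],
  [8,14.2,0,0,0,0,-1],
  [12,11,0,0,0,0,-1],
  [0,0,0,0,0,0,-1],
])

```text
clock: 3.8
tcp_pos: [0.4953, 0.0219, 0.1451]
orientation: [-0.0, 0.984, 0.176, 0.002]
wrist_force: [1.4, 2.8, 7.3]
finger_gap: 0.024
grip_force: 60.0
```

Request:
step_arm([
  [14.8,6.8,0,0,0,0,-1],
  [16.2,1.9,0,0,0,0,-1],
  [16.0,-3.2,0,0,0,0,-1],
  [0,0,0,0,0,0,-1],
])

```text
clock: 4.2
tcp_pos: [0.543, 0.0252, 0.1452]
orientation: [0.001, 0.985, 0.175, 0.002]
wrist_force: [1.9, -1.2, 6.9]
finger_gap: 0.0238
grip_force: 59.9
```

Request:
step_arm([
  [11,-7.7,0,0,0,0,-1],
  [9.2,-10,0,0,0,0,-1],
  [5.6,-10.3,0,0,0,0,-1],
  [0,0,0,0,0,0,-1],
])

```text
clock: 4.6
tcp_pos: [0.57, -0.0024, 0.1453]
orientation: [0.0, 0.985, 0.175, 0.004]
wrist_force: [9.2, 1.1, 0.8]
finger_gap: 0.0239
grip_force: 59.8
```

Request:
step_arm([
  [1,-3,0,0,0,0,-1],
  [0.8,-3,0,0,0,0,-1],
  [0,0,0,0,0,0,-1],
])

```text
clock: 4.9
tcp_pos: [0.5718, -0.0075, 0.1453]
orientation: [-0.0, 0.984, 0.175, 0.004]
wrist_force: [9.3, 2.6, -0.1]
finger_gap: 0.0236
grip_force: 59.7
```

Request:
step_arm([
  [1,-2,0,0,0,0,-1],
  [0,0,0,0,0,0,-1],
])

```text
clock: 5.1
tcp_pos: [0.5724, -0.0095, 0.1453]
orientation: [-0.0, 0.984, 0.175, 0.004]
wrist_force: [7.9, 2.8, 0.3]
finger_gap: 0.024
grip_force: 59.7
```

Request:
step_arm([
  [0.6,-2,0,0,0,0,-1],
  [0,0,0,0,0,0,-1],
])

```text
clock: 5.3
tcp_pos: [0.5729, -0.0116, 0.1453]
orientation: [-0.0, 0.984, 0.175, 0.004]
wrist_force: [7.9, 2.4, 0.9]
finger_gap: 0.0239
grip_force: 59.7
```

Request:
step_arm([
  [0.6,-2,0,0,0,0,-1],
  [0,0,0,0,0,0,-1],
])

```text
clock: 5.5
tcp_pos: [0.5733, -0.0137, 0.1453]
orientation: [0.0, 0.984, 0.175, 0.003]
wrist_force: [8.2, 2.1, 1.9]
finger_gap: 0.0233
grip_force: 59.7
```

Run:
```python
from h import *
w=read_camera("side");cv2.imwrite("pics/g2.png",cv2.resize(cv2.cvtColor(w["image"],4)[220:340,250:370],None,fx=5,fy=5,interpolation=cv2.INTER_CUBIC))
```

```text
(no output)
```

View pics/g2.png

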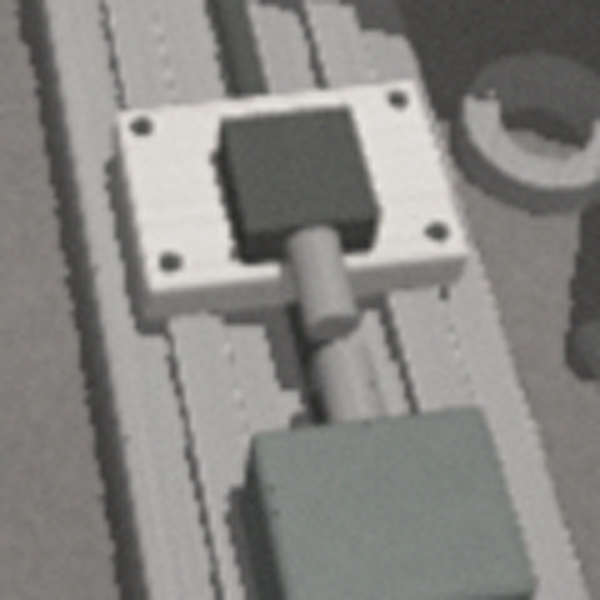

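The picture shows a gap still open between the anvils, near (330,335), so the stop is about one more turn away.

Request:
step_arm([
  [0.5,-4,0,0,0,0,-1],
  [0,-4,0,0,0,0,-1],
  [0,0,0,0,0,0,-1],
])

```text
clock: 5.85
tcp_pos: [0.5741, -0.0223, 0.1453]
orientation: [0.001, 0.985, 0.175, 0.004]
wrist_force: [7.4, 0.5, 1.2]
finger_gap: 0.024
grip_force: 59.7
```

Request:
step_arm([
  [-0.4,-8.3,0,0,0,0,-1],
  [-4.9,-15.5,0,0,0,0,-1],
  [-9.4,-13.2,0,0,0,0,-1],
  [-13.1,-9.7,0,0,0,0,-1],
  [0,0,0,0,0,0,-1],
])

```text
clock: 6.35
tcp_pos: [0.5424, -0.0704, 0.1452]
orientation: [0.001, 0.985, 0.174, 0.0]
wrist_force: [-1.2, -3.5, 6.0]
finger_gap: 0.0239
grip_force: 60.4
```

Request:
step_arm([
  [-15.4,-5.2,0,0,0,0,-1],
  [-16.3,-0.1,0,0,0,0,-1],
  [-15.5,4.9,0,0,0,0,-1],
  [-13.2,9.4,0,0,0,0,-1],
  [0,0,0,0,0,0,-1],
])

```text
clock: 6.85
tcp_pos: [0.4834, -0.0574, 0.1452]
orientation: [-0.002, 0.984, 0.176, 0.003]
wrist_force: [5.9, 7.3, 4.0]
finger_gap: 0.0236
grip_force: 60.4
```

Request:
step_arm([
  [-9.7,13.1,0,0,0,0,-1],
  [-5.2,15.4,0,0,0,0,-1],
  [0,0,0,0,0,0,-1],
])

```text
clock: 7.15
tcp_pos: [0.4706, -0.0298, 0.1453]
orientation: [-0.0, 0.984, 0.176, 0.004]
wrist_force: [8.1, 2.2, 0.3]
finger_gap: 0.0237
grip_force: 59.8
```

Request:
step_arm([
  [-0.1,16.3,0,0,0,0,-1],
  [4.9,15.5,0,0,0,0,-1],
  [9.4,13.2,0,0,0,0,-1],
  [13.1,9.7,0,0,0,0,-1],
  [0,0,0,0,0,0,-1],
])

```text
clock: 7.65
tcp_pos: [0.4977, 0.0234, 0.1452]
orientation: [0.001, 0.984, 0.176, 0.002]
wrist_force: [3.0, -2.4, 6.7]
finger_gap: 0.0238
grip_force: 60.8
```

Request:
step_arm([
  [15.4,5.2,0,0,0,0,-1],
  [16.3,0.1,0,0,0,0,-1],
  [15.5,-4.9,0,0,0,0,-1],
  [0,0,0,0,0,0,-1],
])

```text
clock: 8.05
tcp_pos: [0.5449, 0.0242, 0.1452]
orientation: [-0.001, 0.985, 0.175, 0.002]
wrist_force: [3.1, 4.5, 6.1]
finger_gap: 0.0241
grip_force: 60.7
```

Request:
step_arm([
  [10,-7.3,0,0,0,0,-1],
  [9,-9.4,0,0,0,0,-1],
  [3.5,-5.5,0,0,0,0,-1],
  [2.5,-4.5,0,0,0,0,-1],
  [0,0,0,0,0,0,-1],
])

```text
clock: 8.55
tcp_pos: [0.5702, -0.0027, 0.1453]
orientation: [-0.0, 0.985, 0.175, 0.003]
wrist_force: [8.7, 3.3, 1.2]
finger_gap: 0.0237
grip_force: 60.9
```

Request:
step_arm([
  [0.8,-2,0,0,0,0,-1],
  [0,0,0,0,0,0,-1],
])

```text
clock: 8.75
tcp_pos: [0.5708, -0.0043, 0.1453]
orientation: [-0.0, 0.984, 0.175, 0.003]
wrist_force: [7.8, 3.8, 2.1]
finger_gap: 0.0236
grip_force: 60.8
```

Request:
step_arm([
  [0.7,-2,0,0,0,0,-1],
  [0,0,0,0,0,0,-1],
])

```text
clock: 8.95
tcp_pos: [0.5715, -0.0062, 0.1453]
orientation: [-0.0, 0.984, 0.175, 0.003]
wrist_force: [8.8, 3.2, 1.7]
finger_gap: 0.0237
grip_force: 60.8
```

Request:
step_arm([
  [0.6,-2,0,0,0,0,-1],
  [0,0,0,0,0,0,-1],
])

```text
clock: 9.15
tcp_pos: [0.5721, -0.0083, 0.1453]
orientation: [-0.0, 0.984, 0.175, 0.003]
wrist_force: [8.8, 3.2, 2.1]
finger_gap: 0.0236
grip_force: 60.8
```

Request:
step_arm([
  [0.5,-1.5,0,0,0,0,-1],
  [0,0,0,0,0,0,-1],
])

```text
clock: 9.35
tcp_pos: [0.5724, -0.0094, 0.1453]
orientation: [-0.001, 0.984, 0.176, 0.003]
wrist_force: [8.3, 5.3, 3.0]
finger_gap: 0.0237
grip_force: 60.7
```

Request:
step_arm([
  [0.4,-1.5,0,0,0,0,-1],
  [0,0,0,0,0,0,-1],
])

```text
clock: 9.55
tcp_pos: [0.5724, -0.0095, 0.1453]
orientation: [-0.002, 0.984, 0.176, 0.003]
wrist_force: [7.9, 9.7, 3.8]
finger_gap: 0.0238
grip_force: 60.7
```

Request:
step_arm([
  [0.4,-1.5,0,0,0,0,-1],
  [0,0,0,0,0,0,-1],
])

```text
clock: 9.75
tcp_pos: [0.5724, -0.0097, 0.1453]
orientation: [-0.004, 0.984, 0.176, 0.003]
wrist_force: [6.2, 14.6, 4.6]
finger_gap: 0.0235
grip_force: 61.0
```

The wheel is stopped: the TCP stalls at (572.4, −9.5) while the tangential force climbs to about 14 N, and this lies at bench angle 0. Now I back off two turns anticlockwise.

Request:
step_arm([
  [-0.8,2.8,0,0,0,0,-1],
  [0,0,0,0,0,0,-1],
  [0,0,0,0,0,0,-1],
])

```text
clock: 10.05
tcp_pos: [0.5724, -0.0094, 0.1453]
orientation: [-0.001, 0.984, 0.176, 0.003]
wrist_force: [7.2, 5.4, 2.7]
finger_gap: 0.0234
grip_force: 60.7
```

Request:
step_arm([
  [-6.4,14.9,0,0,0,0,-1],
  [-10.7,12.3,0,0,0,0,-1],
  [-14,8.3,0,0,0,0,-1],
  [-15.9,3.6,0,0,0,0,-1],
  [0,0,0,0,0,0,-1],
])

```text
clock: 10.55
tcp_pos: [0.521, 0.0294, 0.1452]
orientation: [-0.0, 0.984, 0.176, 0.0]
wrist_force: [-1.0, 2.6, 8.1]
finger_gap: 0.0239
grip_force: 61.7
```

Request:
step_arm([
  [-16.2,-1.5,0,0,0,0,-1],
  [-14.9,-6.4,0,0,0,0,-1],
  [-12.3,-10.7,0,0,0,0,-1],
  [-8.3,-14,0,0,0,0,-1],
  [0,0,0,0,0,0,-1],
])

```text
clock: 11.05
tcp_pos: [0.4727, -0.0064, 0.1452]
orientation: [0.002, 0.985, 0.174, 0.002]
wrist_force: [5.3, -3.9, 3.1]
finger_gap: 0.0235
grip_force: 61.2
```

Request:
step_arm([
  [-3.6,-15.9,0,0,0,0,-1],
  [1.5,-16.2,0,0,0,0,-1],
  [0,0,0,0,0,0,-1],
])

```text
clock: 11.35
tcp_pos: [0.4724, -0.0378, 0.1452]
orientation: [0.001, 0.985, 0.174, 0.004]
wrist_force: [10.0, 2.3, 2.3]
finger_gap: 0.0238
grip_force: 60.9
```

Request:
step_arm([
  [6.4,-14,0,0,0,0,-1],
  [10.7,-12,0,0,0,0,-1],
  [14,-8,0,0,0,0,-1],
  [15.9,-3.3,0,0,0,0,-1],
  [0,0,0,0,0,0,-1],
])

```text
clock: 11.85
tcp_pos: [0.518, -0.0743, 0.1452]
orientation: [0.0, 0.985, 0.175, 0.002]
wrist_force: [1.5, -1.2, 9.5]
finger_gap: 0.0237
grip_force: 61.6
```

Request:
step_arm([
  [16.2,1.5,0,0,0,0,-1],
  [14.9,6.4,0,0,0,0,-1],
  [12.3,10.7,0,0,0,0,-1],
  [8.3,14,0,0,0,0,-1],
  [0,0,0,0,0,0,-1],
])

```text
clock: 12.35
tcp_pos: [0.5707, -0.041, 0.1452]
orientation: [0.001, 0.984, 0.175, 0.003]
wrist_force: [8.1, -0.3, 3.7]
finger_gap: 0.0234
grip_force: 61.5
```

Run:
```python
from m import *
p=np.array([[490.9,-63.9],[472.1,-35.7],[495.3,21.9],[543,25.2],[570,-2.4],[573.3,-13.7],[574.1,-22.3],[542.4,-70.4],[483.4,-57.4],[470.6,-29.8],[497.7,23.4],[544.9,24.2],[572.4,-9.4],[521,29.4],[472.7,-6.4],[472.4,-37.8]])/1000
print(circ(p)*1000); print(get_state()["tcp_pos"])
```

```text
[522.12995603 -22.5120651   51.96288123]
[ 0.57071752 -0.04098301  0.14524359]
```

Request:
step_arm([
  [3.3,16,0,0,0,0,-1],
  [-1.6,15.6,0,0,0,0,-1],
  [0,0,0,0,0,0,-1],
  [0,0,0,0,0,0,-1],
])

```text
clock: 12.75
tcp_pos: [0.5721, -0.0083, 0.1453]
orientation: [-0.001, 0.984, 0.176, 0.003]
wrist_force: [7.8, 3.8, 2.4]
finger_gap: 0.0239
grip_force: 61.3
```

Request:
step_arm([
  [-6.4,14.9,0,0,0,0,-1],
  [-10.7,12.3,0,0,0,0,-1],
  [-14,8.3,0,0,0,0,-1],
  [-15.9,3.6,0,0,0,0,-1],
  [0,0,0,0,0,0,-1],
])

```text
clock: 13.25
tcp_pos: [0.5205, 0.0295, 0.1451]
orientation: [0.001, 0.985, 0.175, -0.0]
wrist_force: [-2.0, -1.6, 9.3]
finger_gap: 0.0233
grip_force: 62.3
```

Request:
step_arm([
  [-16.2,-1.5,0,0,0,0,-1],
  [-14.9,-6.4,0,0,0,0,-1],
  [-12.3,-10.7,0,0,0,0,-1],
  [-8.3,-14,0,0,0,0,-1],
  [0,0,0,0,0,0,-1],
])

```text
clock: 13.75
tcp_pos: [0.4729, -0.0054, 0.1453]
orientation: [0.002, 0.985, 0.174, 0.003]
wrist_force: [7.6, -4.0, 0.5]
finger_gap: 0.0236
grip_force: 61.4
```

Request:
step_arm([
  [-3.6,-15.9,0,0,0,0,-1],
  [1.5,-16.2,0,0,0,0,-1],
  [0,0,0,0,0,0,-1],
])

```text
clock: 14.05
tcp_pos: [0.472, -0.0366, 0.1452]
orientation: [0.001, 0.985, 0.174, 0.004]
wrist_force: [9.0, 0.9, 1.0]
finger_gap: 0.024
grip_force: 61.2
```

Request:
step_arm([
  [6.4,-14,0,0,0,0,-1],
  [10.7,-12,0,0,0,0,-1],
  [14,-8,0,0,0,0,-1],
  [15.9,-3.3,0,0,0,0,-1],
  [0,0,0,0,0,0,-1],
])

```text
clock: 14.55
tcp_pos: [0.5175, -0.0742, 0.1452]
orientation: [0.001, 0.985, 0.174, 0.001]
wrist_force: [1.1, -3.9, 8.7]
finger_gap: 0.0237
grip_force: 61.8
```

Request:
step_arm([
  [16.2,1.5,0,0,0,0,-1],
  [14.9,6.4,0,0,0,0,-1],
  [12.3,10.7,0,0,0,0,-1],
  [8.3,14,0,0,0,0,-1],
  [0,0,0,0,0,0,-1],
])

```text
clock: 15.05
tcp_pos: [0.571, -0.04, 0.1453]
orientation: [0.001, 0.985, 0.175, 0.003]
wrist_force: [9.5, -2.1, 1.4]
finger_gap: 0.024
grip_force: 61.6
```

Earlier, 31.6 mm in y from this position carried the tool 32.7 mm, so I stop a little short and trim to (572.4, −9.4).

Request:
step_arm([
  [3,16,0,0,0,0,-1],
  [-1.4,12,0,0,0,0,-1],
  [0,0,0,0,0,0,-1],
  [0,0,0,0,0,0,-1],
])

```text
clock: 15.45
tcp_pos: [0.5726, -0.0107, 0.1453]
orientation: [-0.0, 0.984, 0.176, 0.004]
wrist_force: [10.7, 3.8, 0.9]
finger_gap: 0.0239
grip_force: 61.4
```

Request:
step_arm([
  [-0.3,1.2,0,0,0,0,-1],
  [0,0,0,0,0,0,-1],
  [0,0,0,0,0,0,-1],
])

```text
clock: 15.75
tcp_pos: [0.5725, -0.0103, 0.1453]
orientation: [0.0, 0.985, 0.175, 0.004]
wrist_force: [12.7, 3.4, -0.3]
finger_gap: 0.0236
grip_force: 61.3
```

Run:
```python
from h import *
for _ in range(3):
    w=read_camera("side");s=get_state();print(s["tcp_pos"],s["wrist_force"],s["finger_gap"])
cv2.imwrite("pics/f.png",cv2.resize(cv2.cvtColor(w["image"],4)[120:340,190:400],None,fx=2.7,fy=2.7,interpolation=cv2.INTER_CUBIC))
# gap between anvils: depth points of both rods near 108 mm height
P=pts(w);y=np.array([-.2524,.9676]);x=np.array([.9676,.2524]);d=P[...,:2]-[.5221,-.0225]
q=(abs(d@x)<.007)&(abs(P[...,2]-.106)<.004);L=d@y;h,e=np.histogram(L[q],np.arange(.19,.3,.003))
print([(int(b*1000),int(a)) for a,b in zip(h,e)])
```

```text
[ 0.57253713 -0.01032424  0.14531882] [11.30866201  1.52432283 -0.28193544] 0.023831019215363205
[ 0.57253522 -0.01035978  0.14530043] [11.43489943  2.88853827  0.06456627] 0.02411522631642025
[ 0.57255945 -0.01033881  0.1453099 ] [12.21671254  1.86353858  0.48421798] 0.02356613417978397
[(190, 3), (193, 3), (196, 4), (199, 2), (202, 1), (205, 1), (208, 12), (211, 11), (214, 10), (217, 11), (220, 12), (223, 9), (226, 13), (229, 9), (232, 12), (235, 11), (238, 12), (241, 17), (244, 9), (247, 0), (250, 0), (253, 0), (256, 0), (259, 0), (262, 0), (265, 12), (268, 12), (271, 12), (274, 12), (277, 13), (280, 14), (283, 12), (286, 14), (289, 10), (292, 9), (295, 0)]
```

View pics/f.png

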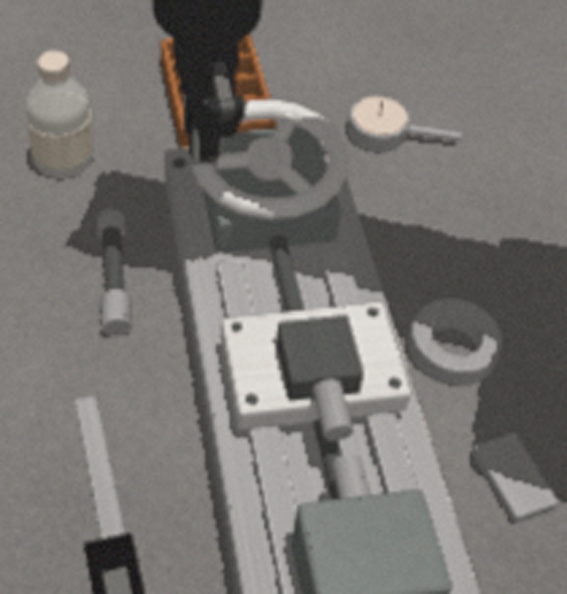

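The picture shows the gripper on the crank, bystanders untouched, and depth puts the carriage face at about 245 mm along the bed against 265 mm for the fixed anvil, so the gap is about 20 mm. The wheel is still about 1° short, so I trim it.

Request:
step_arm([
  [0.2,1,0,0,0,0,-1],
  [0,0,0,0,0,0,-1],
  [0,0,0,0,0,0,-1],
])

```text
clock: 16.2
tcp_pos: [0.5724, -0.0096, 0.1453]
orientation: [0.0, 0.985, 0.175, 0.004]
wrist_force: [10.6, 1.7, 0.3]
finger_gap: 0.0236
grip_force: 61.4
```

```bash
python3 -c "
from workcell import *
s=get_state();print(s['tcp_pos'],s['qvel']);print(hand_in())"
```

```text
[ 0.57238297 -0.00961655  0.14528608] [-0.00059924 -0.00067792  0.00108512  0.00048682 -0.00027634 -0.00173254]
the job is handed in; nothing more can be done
None
```

The job is handed in: the wheel was wound clockwise to its stop, then backed off two turns to within about 0.2° (measured gap about 20 mm), and the gripper is still holding the crank handle.

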